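Tuck a trim strip under the lapped flap and hold it flat

TASK

Pick up the loose aluminium trim by its rib and tuck its thin front edge under the grey hinged flap of the fixing jig, without lifting the flap, until it is home against the stop, side by side with the trim already fitted: ribs in line and a gap of about half a centimetre between them. Finish while still holding it, with the trim pressed flat on the board with about a kilogram's push (10 N) so that a colleague could screw it down; do not let go at the end. Leave the screwdriver, the tape and the tin where they are.

Things in the scene. Friction and masses are not known exactly. Their poses are not given: they have to be found in the camera images.
- trim: The loose aluminium trim to fit, about 0.2 kg: a flat leaf 110 (x) x 100 (y) x 5 mm thick with an upright rib along its whole rear edge. The rib is 10 mm thick (from x = -55 to -45 mm), 100 mm long along y, its top 42 mm above the underside. Origin: centre of the leaf's underside, so the thin front edge that goes under the flap is at x = +55 mm. z up. It starts lying flat on the bench (its underside at the bench top, height 0).
- trim_rib (a point): Middle of the top of the loose trim's rib, in the trim's frame at (-50, 0, 42) mm.
- board: Fixed brown wooden board of the jig, 300 x 300 x 18 mm, origin at the centre of its underside, lying on the bench; its top face is 18 mm above the bench. Its x axis points towards the flap's side. The jig stands left or right on the bench, turned a little.
- keeper: Fixed steel stop bar on the board, 250 mm long along y and 9 mm high, carrying the flap. Origin: centre of the board's top face, axes as the board's. The bar's flat front face, which the trim's front edge butts against, is at x = +85 mm.
- flap_edge (a point): Middle of the flap's front lower edge when it lies down: at x = +50, y = 0, z = +9 mm in the keeper's frame. The flap (80 x 250 x 4 mm) lies on the stop bar and overhangs 35 mm in front of it, leaving a slot 9 mm high above the board, 35 mm deep.
- flap (a joint): Hinge of the grey flap along its rear edge, x = +130 mm in the keeper's frame: 0 = lying down on the stop bar, grows in rad as the front edge is lifted; 0.22 kg, falls back by its own weight.
- fitted: A trim of the same shape already fitted (fixed, with two dark screw heads on its leaf), tucked under the flap in one of the two bays. Origin and axes as the loose trim's.
- bay: The empty bay beside the fitted trim, seen as two dark pilot holes 6 mm wide, 60 mm apart, in the board. Origin: where the origin of the loose trim lies when it is home, on the board's top face, 30 mm ahead of the board's middle in x; axes as the board's (x towards the flap). Its centre is 106 mm along y from the fitted trim's centre: a gap of 6 mm.
- screwdriver: Screwdriver lying on the bench beside the work, to be left alone.
- tape: Roll of paper tape lying flat, 90 mm across, 24 mm high, beside the work, to be left alone.
- tin: Closed tin, 68 mm across, 90 mm high, beside the work, to be left alone.
There are look-alikes about, which are no part of the job. Leave any orange or pink look-alike of the trim alone.

How it is judged:
By the outcome, as a careful person would: the job done as asked, in the order asked, and still so for the second after the job is handed in, while the arm keeps its last pose, push and grip.
It also fails if it takes over 40 s, if anything falls off the work surface, if the arm or the gripper's body presses on something with over 40 N, if the wrist force passes 120 N, or if a joint passes its speed limit or range.

ROBOT

A 6-joint arm with a two-finger parallel gripper is mounted at the origin on the work surface. World frame = base frame: x ahead of the robot, y to its left, z up, the work surface at z = 0. Lengths are in mm, angles in rad, forces in N, time in s.
With the tool pointing down it reaches from about 375 to 975 mm from the base axis. Payload 3.8 kg.
Tool frame: the origin (TCP) lies at the very end of the fingers, on their centre line; the grasp point (between the pads) lies 19 mm behind it (arm.grip_point_offset is the distance from the TCP to the grasp point, in mm); y points along the fingers, z is the direction in which the jaws open and shut, and the axes are right-handed (so a half turn about y gives the same grasp; the last joint's range is limited). The gripper opens to 85 mm and grips with 20 to 120 N. Pads are 22 mm wide; open, the fingers measure 114 mm over their backs; the gripper's body (76 mm by 85 mm) begins 54 mm behind the grasp point. The pads swing forward as they close: fully open they stand 13 mm farther back than shut.
Start: joints at [1.185, 0.264, 1.604, -0, 1.274, -0.037], TCP at [230.692, 634.349, 208.48] pointing down, gripper open.
Joint ranges: [-2.63, 2.63], [-0.94, 2.18], [0.31, 2.57], [-1.31, 4.45], [0, 2.66], [-2.55, 2.55]. Speed limits (rad/s): [2.57, 2.57, 3.14, 3.14, 3.14, 3.14].

INTERFACE

Orientations are given as a rotation vector (axis times angle).
In Python, from station import monitor, imaging, workorder, arm gives the robot as it stands. The module is installed in compiled form; this text tells all that it offers.
- The arm moves only by the shell command python3 -m creep 'ROWS' [FORCE]. ROWS is JSON, a list of rows, each an object of numbers: "fingers": the closure, from 0 (fully open) to 1 (shut); "dx", "dy", "dz": the shift along the tool's x, y, z in mm; "wx", "wy", "wz": the turn, a rotation vector about the tool's x, y, z in degrees. In form: [{"fingers": .., "dx": .., "dy": .., "dz": .., "wx": .., "wy": .., "wz": ..}, ...]. A call has 1 to 20 rows; each row shifts and turns the commanded pose from where the row before left it, along the tool's axes as they then stand; what a row does not reach is not made up. A row lasts 1/12 s, in which the tool goes at most 41.7 mm and 7.16 degrees, less where a joint would pass 70% of its speed; a pose out of reach is approached as far as the arm can. A call is refused whole if a number of a shift passes 41.7 or a number of a turn 7.16, either way. A call with a gripper value outside its range is refused whole. The fingers move at their own pace and stop on an object; FORCE is the grip in N (left out, the last holds). Time passes only in rows, so rows that do not move let the fingers close. It gives the time, the measured TCP pose, the force and the opening at its end, in the units of the state.
- monitor.get_state(): the state, without advancing time (a new reading comes with each control period).
- imaging.camera(name): name is "side" or "top"; returns a dict with "color" (480x640x3 uint8, red, green, blue), "camera_matrix" (3x3 intrinsics, pixels), "world_from_camera" (4x4, takes a point from camera to world coordinates). Camera axes: x right, y up, looking along -z (the intrinsics and any distortion apply to the point x, -y, -z); pixel columns grow to the right and rows downward; lengths in mm; the calibration is good to about 2 mm. A picture is of the moment at which its call begins. There is no depth.
- workorder.job_done(): hands the job in, once; it reports no verdict.
Trained networks look in the newest picture that a camera, given by its name, has taken for a name from the list of things; names that differ only in an ending like _2 or _b are one class to them, and where a whole thing is asked for, a point or a joint stands for the part that bears it (a point fixed in the world has none). Each returns a list of dicts, best first, with "confidence" (0 to 1); they miss things now and then, are a little off and sometimes report something else, mostly with a low value. They report only what shows in the picture. A call takes as long as a camera call. They do not tell look-alikes from the thing itself.
- imaging.find_in(camera, label): "rect" ([left, top, right, bottom] as shares, 0 to 1, of the picture: columns of its width, rows of its height, round what is visible of it).
- imaging.spot_point(camera, label): "at" ([column, row] as shares, 0 to 1, of the picture: columns of its width, rows of its height: a listed point, or the origin of a listed thing).
The state is a dict: "time_s": time; "q": joint angles; "qd": joint speeds; "joint_efforts": joint torques, N m; "eef_pos": TCP position; "tool_rot": TCP orientation; "wrist_force": force on the tool from outside, world axes, zero at the start; "torque": the same for the moment, N m; "finger_gap": finger opening in mm.
Only numpy, scipy, OpenCV 4.12 (cv2) and the standard library are available. Lean on these libraries where they do the work, as an engineer would, in place of code of your own. Each camera call takes 0.05 s, during which the arm holds its last target.

## Working session

There is one attempt and no reset: what is moved stays moved. The work goes in short steps, Python scripts to look and compute and a shell command to move; the robot and the scene stay as the last step left them, time stands still between calls to the robot, and variables do not carry over. Pictures are saved under pics/ and viewed, and the job is handed in when it is done.

```bash
mkdir -p pics; python3 - <<'E'
from station import monitor, imaging
import cv2
s=monitor.get_state()
print({k:s[k] for k in ('time_s','eef_pos','tool_rot','wrist_force','finger_gap')})
for c in ('top','side'):
    r=imaging.camera(c); cv2.imwrite(f'pics/{c}0.png',r['color'][:,:,::-1])
    print(c,r['camera_matrix'],r['world_from_camera'])
    for l in ('trim','fitted','bay','board','keeper','screwdriver','tape','tin'):
        try:
            print(l,[(round(d['confidence'],2),[round(v*w) for v,w in zip(d['rect'],(640,480)*2)]) for d in imaging.find_in(c,l)])
        except Exception as e: print(l,e)
    for l in ('trim','trim_rib','fitted','bay','flap_edge','keeper','board'):
        try: print(l,[(round(d['confidence'],2),[round(v*w,1) for v,w in zip(d['at'],(640,480))]) for d in imaging.spot_point(c,l)])
        except Exception as e: print(l,e)
E
```

```text
{'time_s': 0.0, 'eef_pos': array([230.37788876, 633.62580604, 207.12513871]), 'tool_rot': array([-1.5556241 ,  0.27415738, -0.27337472]), 'wrist_force': array([ 0.78170207, -0.22833185,  0.16392737]), 'finger_gap': 85.39454247283128}
top [[454.28980529   0.         309.72301229]
 [  0.         454.28980529 235.83666859]
 [  0.           0.           1.        ]] [[ 1.02569484e-02  9.92980155e-01 -1.17835508e-01  4.55422520e+02]
 [-9.99945106e-01  1.04376804e-02  9.16736029e-04 -6.63458150e+00]
 [ 2.14023005e-03  1.17819636e-01  9.93032705e-01  1.34376432e+03]
 [ 0.00000000e+00  0.00000000e+00  0.00000000e+00  1.00000000e+00]]
trim [(0.91, [351, 238, 390, 277]), (0.88, [378, 293, 427, 337]), (0.82, [361, 183, 405, 226]), (0.81, [450, 201, 494, 241])]
fitted [(0.97, [213, 247, 252, 282]), (0.45, [195, 205, 286, 256])]
bay [(0.71, [198, 208, 287, 256])]
board [(0.66, [188, 204, 314, 329])]
keeper [(0.76, [197, 202, 286, 257]), (0.63, [116, 271, 149, 294])]
screwdriver [(0.75, [195, 201, 287, 257]), (0.61, [310, 171, 344, 182])]
tape [(0.94, [458, 271, 489, 300])]
tin [(0.78, [114, 274, 
[... 795 characters left out ...]
), (0.85, [407, 371, 473, 430]), (0.65, [370, 269, 434, 326]), (0.63, [237, 335, 310, 392])]
fitted [(0.84, [246, 186, 291, 218])]
bay []
board [(0.86, [201, 178, 352, 270])]
keeper [(0.93, [270, 171, 346, 227])]
screwdriver [(0.73, [374, 209, 416, 262])]
tape [(0.68, [301, 288, 359, 331]), (0.59, [327, 408, 376, 455])]
tin [(0.96, [215, 128, 239, 167])]
trim [(0.97, [437.8, 397.4]), (0.85, [399.2, 304.4]), (0.74, [328.1, 309.4]), (0.58, [273.4, 360.1])]
trim_rib [(0.84, [414.6, 278.2]), (0.82, [287.5, 362.5]), (0.65, [445.5, 410.0]), (0.55, [307.1, 302.4])]
fitted [(0.83, [275.5, 198.3])]
bay []
flap_edge [(0.77, [288.7, 203.5])]
keeper [(0.3, [271.7, 200.1])]
board [(0.87, [276.5, 217.4])]
```

View pics/top0.png

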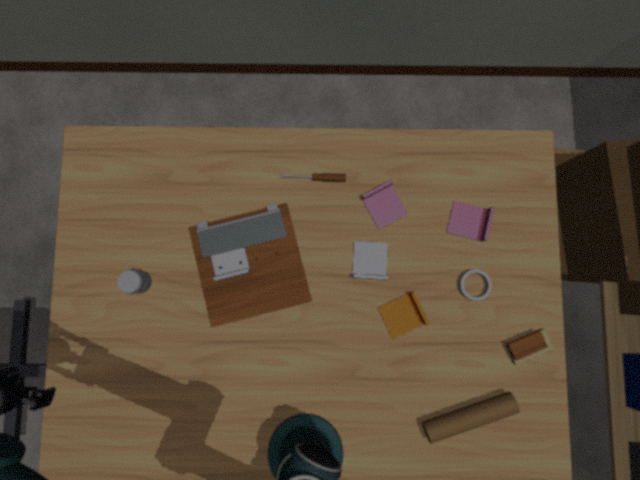

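View pics/side0.png

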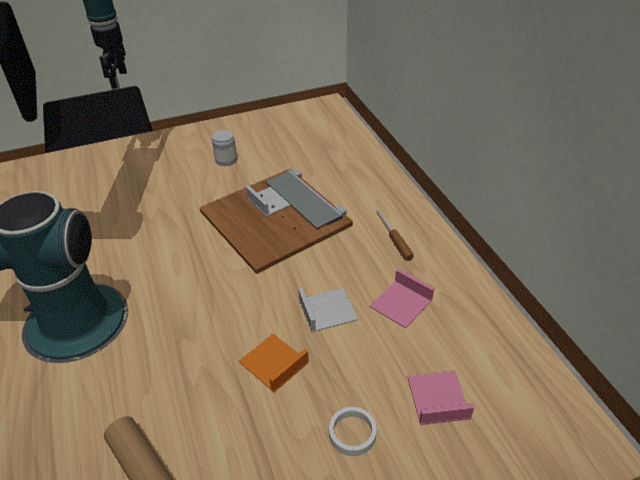

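```bash
python3 - <<'E'
import cv2
a=cv2.imread('pics/top0.png'); b=cv2.imread('pics/side0.png')
cv2.imwrite('pics/tc1.png',cv2.resize(a[165:345,340:510],None,fx=3.3,fy=3.3,interpolation=cv2.INTER_CUBIC))
cv2.imwrite('pics/tc2.png',cv2.resize(a[195:335,180:320],None,fx=4.2,fy=4.2,interpolation=cv2.INTER_CUBIC))
cv2.imwrite('pics/sc1.png',cv2.resize(b[260:440,230:480],None,fx=3,fy=3,interpolation=cv2.INTER_CUBIC))
cv2.imwrite('pics/sc2.png',cv2.resize(b[165:275,195:360],None,fx=4.8,fy=4.8,interpolation=cv2.INTER_CUBIC))
E
```

```text
(no output)
```

View pics/tc1.png

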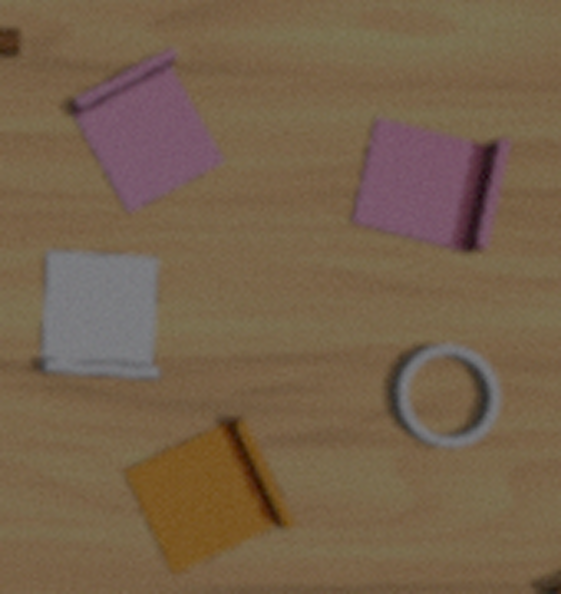

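View pics/tc2.png

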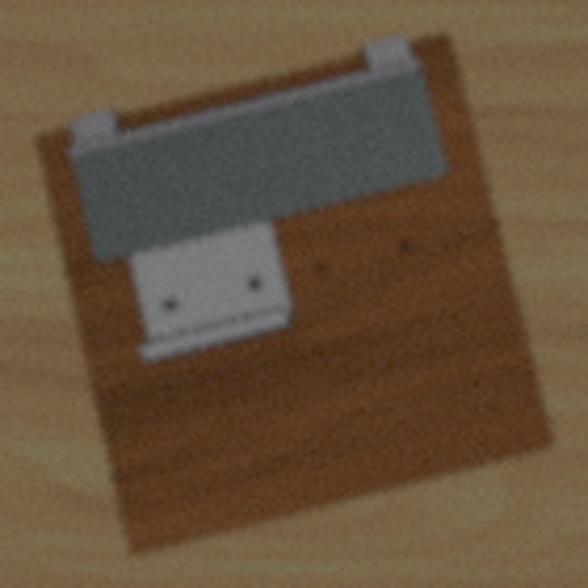

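View pics/sc1.png

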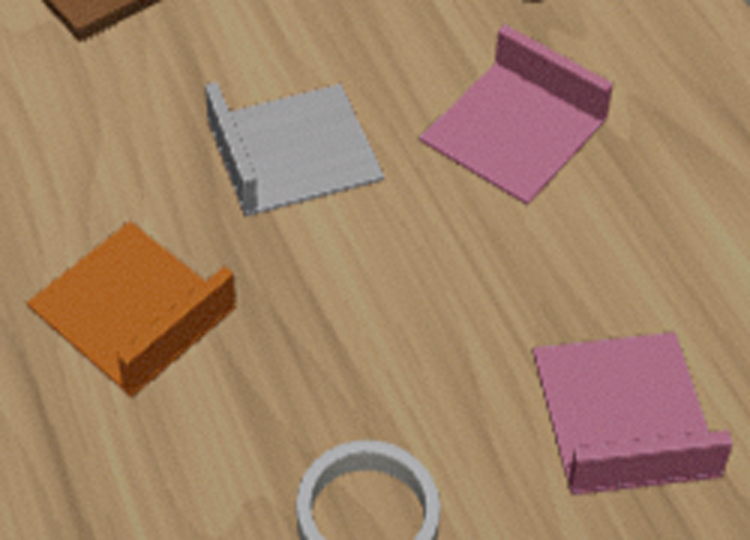

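View pics/sc2.png

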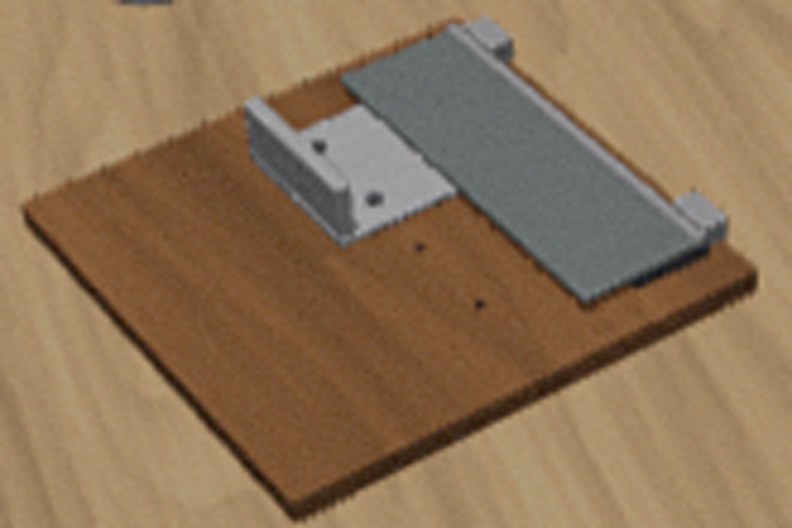

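The loose trim can only be the silver part at top (371,259) / side (328,308). Candidates I rejected are pink (384,205), pink (470,221), orange (402,315), and the fitted silver one with screw heads (231,263). In the close crop the silver part has its rib towards the robot and no screws. The jig's empty bay is the right one, with pilot holes at top (256,259) and (276,253). Next I fit the poses.

```bash
cat > h.py <<'E'
import numpy as np, cv2
from scipy.optimize import minimize
from scipy.spatial.transform import Rotation as R
def proj(cam,P):
    T=np.linalg.inv(cam['world_from_camera']); p=np.asarray(P)@T[:3,:3].T+T[:3,3]
    p=p*[1,-1,-1]; u=p@np.asarray(cam['camera_matrix']).T
    return u[:,:2]/u[:,2:]
def back(cam,px,z):
    K=np.asarray(cam['camera_matrix']);M=np.asarray(cam['world_from_camera'])
    d=np.linalg.inv(K)@[px[0],px[1],1]; d=M[:3,:3]@(d*[1,-1,-1]); o=M[:3,3]
    return o+d*(z-o[2])/d[2]
def box(x0,x1,y0,y1,z0,z1): return np.array([[x,y,z] for x in(x0,x1) for y in(y0,y1) for z in(z0,z1)],float)
TRIM=[box(-55,55,-50,50,0,5),box(-55,-45,-50,50,0,42)]
BOARD=[box(-150,150,-150,150,0,18)]
def place(boxes,x,y,yaw,z=0):
    c,s=np.cos(yaw),np.sin(yaw); Rm=np.array([[c,-s,0],[s,c,0],[0,0,1]])
    return [b@Rm.T+[x,y,z] for b in boxes]
S=8
def sil(cam,boxes,roi):
    x0,y0,x1,y1=roi; m=np.zeros(((y1-y0)*S,(x1-x0)*S),np.uint8)
    for b in boxes:
        h=cv2.convexHull(((proj(cam,b)-[x0,y0]+.5)*S-.5).astype(np.float32))
        cv2.fillConvexPoly(m,np.round(h*16).astype(np.int32),255,shift=4)
    return cv2.resize(m,None,fx=1/S,fy=1/S,interpolation=cv2.INTER_AREA)/255.
def fit(views,boxes,p0,z=0):
    # views: list of (cam,roi,softmask)
    def cost(p):
        return sum(((cv2.GaussianBlur(sil(c,place(boxes,p[0],p[1],p[2]/100,z),r),(0,0),.8)-m)**2).sum() for c,r,m in views)
    p=np.array([p0[0],p0[1],p0[2]*100]); 
    r=minimize(cost,p,method='Nelder-Mead',options=dict(initial_simplex=[p,p+[8,0,0],p+[0,8,0],p+[0,0,6]],xatol=.05,fatol=.01))
    return r.x/[1,1,100],r.fun
E
cat > m.py <<'E'
from h import *
from station import imaging
import sys
C={c:imaging.camera(c) for c in('top','side')}
def crop(c,r): return C[c]['color'][r[1]:r[3],r[0]:r[2]].astype(float)
def soft(v,lo,hi): return np.clip((v-lo)/(hi-lo),0,1)
def sat(c,r):
    a=cv2.GaussianBlur(crop(c,r),(0,0),.6); return (a[...,0]-a[...,2])/a.sum(2)
def lum(c,r): return cv2.GaussianBlur(crop(c,r),(0,0),.6)[...,0]
E
python3 - <<'E'
from m import *
rt,rs=(343,228,400,288),(290,278,366,342)
V=[]
for c,r,pt in(('top',rt,(370,252)),('side',rs,(330,310))):
    s=sat(c,r); bg=np.median(np.r_[s[:4].ravel(),s[-4:].ravel()]); fg=np.median(s[pt[1]-r[1]-4:pt[1]-r[1]+4,pt[0]-r[0]-4:pt[0]-r[0]+4]);print(c,bg,fg)
    V.append((C[c],r,soft(s,bg,fg)))
b=back(C['top'],(370,257),5);print('init',b)
for vs in(V,V[:1],V[1:]): print('trim',fit(vs,TRIM,(b[0],b[1],0.)))
rt,rs=(180,195,322,335),(192,160,362,280)
V=[]
for c,r,pt in(('top',rt,(260,300)),('side',rs,(260,245))):
    l=lum(c,r); bg=np.median(np.r_[l[:4].ravel(),l[-4:].ravel()]); fg=np.median(l[pt[1]-r[1]-4:pt[1]-r[1]+4,pt[0]-r[0]-4:pt[0]-r[0]+4]);print(c,bg,fg)
    m=(l<(bg+fg)/2).astype(np.uint8)
    m=cv2.morphologyEx(m,cv2.MORPH_OPEN,np.ones((3,3)))
    n,lab,st,_=cv2.connectedComponentsWithStats(m); k=1+np.argmax(st[1:,4]); cs,_=cv2.findContours((lab==k).astype(np.uint8),0,1)
    f=np.zeros_like(m); cv2.fillConvexPoly(f,cv2.convexHull(cs[0] if len(cs)==1 else np.vstack(cs)),1)
    cv2.imwrite(f'pics/mask_{c}.png',f*255)
    V.append((C[c],r,cv2.GaussianBlur(f.astype(float),(0,0),.6)))
b=back(C['top'],(252,265),18);print('init',b)
for vs in(V,V[:1],V[1:]): print('board',fit(vs,BOARD,(b[0],b[1],0.2)))
for px in((256.5,259),(276.5,253.3)): print('hole top',back(C['top'],px,18))
for px in((282.5,216.5),(295,228.3)): print('hole side',back(C['side'],px,18))
E
```

```text
top 0.17287387720144118 -0.007116254175756455
side 0.15154589124237788 0.0007611080113496948
init [ 553.24163685 -186.45263683    5.        ]
trim (array([ 5.45701671e+02, -1.83756011e+02, -5.64597401e-02]), np.float64(42.687770316954))
trim (array([ 5.45384709e+02, -1.85658226e+02, -5.73213776e-02]), np.float64(15.765650104233268))
trim (array([ 5.45800954e+02, -1.82661887e+02, -5.67101014e-02]), np.float64(12.478543272912733))
top 120.9827616585092 86.74388071613286
side 168.19777776120077 120.37122893666552
init [525.34552994 159.56256968  18.        ]
board (array([5.30687137e+02, 1.69924301e+02, 2.60606294e-01]), np.float64(324.67490057676446))
board (array([5.30247493e+02, 1.68727863e+02, 2.60262365e-01]), np.float64(97.48037140369789))
board (array([5.32109316e+02, 1.70969660e+02, 2.61740593e-01]), np.float64(206.46853095265686))
hole top [542.99005089 146.86673935  18.        ]
hole top [560.28354086  88.78597268  18.        ]
hole side [546.76335562 150.41535011  18.        ]
hole side [562.16717588  92.65963969  18.        ]
```

```bash
cat > st.py <<'E'
from h import *
from station import monitor
def goal(x,y,z,yaw,sign=1):
    zt=sign*np.array([np.cos(yaw),np.sin(yaw),0]); yt=np.array([0,0,-1.]); xt=np.cross(yt,zt)
    return np.array([x,y,z]),np.c_[xt,yt,zt]
def report(g=None):
    s=monitor.get_state(); M=R.from_rotvec(s['tool_rot']).as_matrix()
    print('t',round(s['time_s'],2),'pos',s['eef_pos'].round(1),'F',np.round(s['wrist_force'],1),'T',np.round(s['torque'],2),'gap',round(s['finger_gap'],1),'q',np.round(s['q'],2))
    print('axes x',M[:,0].round(3),'y',M[:,1].round(3),'z',M[:,2].round(3), 'yawz',round(float(np.arctan2(M[1,2],M[0,2])),4))
    if g: print('to go tool mm',(M.T@(g[0]-s['eef_pos'])).round(1),'turn deg',np.degrees(R.from_matrix(M.T@g[1]).as_rotvec()).round(2))
E
python3 - <<'E'
from st import *
yaw=-.057; c,s=np.cos(yaw),np.sin(yaw)
p=np.array([545.6-50*c,-184-50*s]);print(p)
for sg in(1,-1): report(goal(*p,110,yaw,sg))
E
```

```text
[ 495.68120301 -181.15154302]
t 1.7 pos [230.7 634.4 208.5] F [0.1 1.2 0.1] T [-0.02  0.01 -0.01] gap 85.3 q [ 1.19  0.26  1.6   0.    1.27 -0.04]
axes x [ 0.94  -0.342 -0.   ] y [-0.  0. -1.] z [0.342 0.94  0.   ] yawz 1.222
to go tool mm [ 527.8   98.5 -675.8] turn deg [-0.   73.28 -0.  ]
t 1.7 pos [230.7 634.4 208.5] F [0.1 1.2 0.1] T [-0.02  0.01 -0.01] gap 85.3 q [ 1.19  0.26  1.6   0.    1.27 -0.04]
axes x [ 0.94  -0.342 -0.   ] y [-0.  0. -1.] z [0.342 0.94  0.   ] yawz 1.222
to go tool mm [ 527.8   98.5 -675.8] turn deg [  -0.   -106.72    0.  ]
```

```bash
python3 -m creep '[{"dx":24,"dz":-30.7},{"dx":24,"dz":-30.7},{"dx":24,"dz":-30.7},{"dx":24,"dz":-30.7},{"dx":24,"dz":-30.7},{"dx":24,"dz":-30.7},{"dx":24,"dz":-30.7},{"dx":24,"dz":-30.7},{"dx":24,"dz":-30.7},{"dx":24,"dz":-30.7},{"dx":24,"dz":-30.7},{"dx":24,"dz":-30.7},{"dx":24,"dz":-30.7},{"dx":24,"dz":-30.7},{"dx":24,"dz":-30.7},{"dx":24,"dz":-30.7},{"dx":24,"dz":-30.7},{"dx":24,"dz":-30.7},{"dx":24,"dz":-30.7},{"dx":24,"dz":-30.7}]'; python3 -m creep '[{"wy":7},{"wy":7},{"wy":7},{"wy":7},{"wy":7},{"wy":7},{"wy":7},{"wy":7},{"wy":7},{"wy":7},{"wy":3.28},{}]'
python3 - <<'E'
from st import *
report(goal(495.7,-181.2,110,-.057))
E
```

```text
t 1.7 pos [230.7 634.4 208.5] F [0.1 1.2 0.1] T [-0.02  0.01 -0.01] gap 85.3 q [ 1.19  0.26  1.6   0.    1.27 -0.04]
axes x [ 0.94  -0.342 -0.   ] y [-0.  0. -1.] z [0.342 0.94  0.   ] yawz 1.222
to go tool mm [ 527.8   98.5 -675.9] turn deg [-0.   73.28 -0.  ]validation failed for argument at $[0]...
validation failed for argument at $[0]...
```

```bash
python3 -m creep '[{"fingers":0,"dx":24,"dy":0,"dz":-30.7,"wx":0,"wy":0,"wz":0},{"fingers":0,"dx":24,"dy":0,"dz":-30.7,"wx":0,"wy":0,"wz":0},{"fingers":0,"dx":24,"dy":0,"dz":-30.7,"wx":0,"wy":0,"wz":0},{"fingers":0,"dx":24,"dy":0,"dz":-30.7,"wx":0,"wy":0,"wz":0},{"fingers":0,"dx":24,"dy":0,"dz":-30.7,"wx":0,"wy":0,"wz":0},{"fingers":0,"dx":24,"dy":0,"dz":-30.7,"wx":0,"wy":0,"wz":0},{"fingers":0,"dx":24,"dy":0,"dz":-30.7,"wx":0,"wy":0,"wz":0},{"fingers":0,"dx":24,"dy":0,"dz":-30.7,"wx":0,"wy":0,"wz":0},{"fingers":0,"dx":24,"dy":0,"dz":-30.7,"wx":0,"wy":0,"wz":0},{"fingers":0,"dx":24,"dy":0,"dz":-30.7,"wx":0,"wy":0,"wz":0}]'; python3 - <<'E'
from st import *
report(goal(495.7,-181.2,110,-.057))
E
```

```text
time_s: 2.53
eef_pos: [351.5, 262.1, 208.8]
tool_rot: [-1.553, 0.272, -0.274]
wrist_force: [-0.2, 0.1, 0.8]
finger_gap: 85.7
t 2.53 pos [351.5 262.1 208.8] F [-0.2  0.1  0.8] T [-0.02 -0.02  0.01] gap 85.7 q [ 0.58 -0.2   2.08 -0.    1.26 -0.64]
axes x [ 0.94  -0.341  0.001] y [ 0.001  0.    -1.   ] z [0.341 0.94  0.001] yawz 1.2226
to go tool mm [ 286.7   98.7 -367.6] turn deg [-6.000e-02  7.332e+01  1.000e-02]
```

```bash
python3 -m creep '[{"fingers":0,"dx":24,"dy":0,"dz":-30.7,"wx":0,"wy":0,"wz":0},{"fingers":0,"dx":24,"dy":0,"dz":-30.7,"wx":0,"wy":0,"wz":0},{"fingers":0,"dx":24,"dy":0,"dz":-30.7,"wx":0,"wy":0,"wz":0},{"fingers":0,"dx":24,"dy":0,"dz":-30.7,"wx":0,"wy":0,"wz":0},{"fingers":0,"dx":24,"dy":0,"dz":-30.7,"wx":0,"wy":0,"wz":0},{"fingers":0,"dx":24,"dy":0,"dz":-30.7,"wx":0,"wy":0,"wz":0},{"fingers":0,"dx":24,"dy":0,"dz":-30.7,"wx":0,"wy":0,"wz":0},{"fingers":0,"dx":24,"dy":0,"dz":-30.7,"wx":0,"wy":0,"wz":0},{"fingers":0,"dx":24,"dy":0,"dz":-30.7,"wx":0,"wy":0,"wz":0},{"fingers":0,"dx":24,"dy":0,"dz":-30.7,"wx":0,"wy":0,"wz":0},{"fingers":0,"dx":24,"dy":0,"dz":-30.7,"wx":0,"wy":0,"wz":0},{"fingers":0,"dx":22,"dy":0,"dz":-30,"wx":0,"wy":0,"wz":0}]'
python3 -m creep '[{"fingers":0,"dx":0,"dy":7,"dz":0,"wx":0,"wy":7,"wz":0},{"fingers":0,"dx":0,"dy":8,"dz":0,"wx":0,"wy":7,"wz":0},{"fingers":0,"dx":0,"dy":8,"dz":0,"wx":0,"wy":7,"wz":0},{"fingers":0,"dx":0,"dy":8,"dz":0,"wx":0,"wy":7,"wz":0},{"fingers":0,"dx":0,"dy":8,"dz":0,"wx":0,"wy":7,"wz":0},{"fingers":0,"dx":0,"dy":8,"dz":0,"wx":0,"wy":7,"wz":0},{"fingers":0,"dx":0,"dy":8,"dz":0,"wx":0,"wy":7,"wz":0},{"fingers":0,"dx":0,"dy":8,"dz":0,"wx":0,"wy":7,"wz":0},{"fingers":0,"dx":0,"dy":8,"dz":0,"wx":0,"wy":7,"wz":0},{"fingers":0,"dx":0,"dy":8,"dz":0,"wx":0,"wy":7,"wz":0},{"fingers":0.4,"dx":0,"dy":8,"dz":0,"wx":0,"wy":3.3,"wz":0},{"fingers":0.4,"dx":0,"dy":0,"dz":0,"wx":0,"wy":0,"wz":0}]'
python3 - <<'E'
from st import *
report(goal(495.7,-181.2,110,-.057))
E
```

```text
time_s: 3.53
eef_pos: [494.9, -181.8, 208.8]
tool_rot: [-1.553, 0.273, -0.275]
wrist_force: [0.0, 0.8, -0.2]
finger_gap: 85.2
time_s: 4.53
eef_pos: [493.2, -179.0, 119.8]
tool_rot: [-1.182, 1.255, -1.25]
wrist_force: [-0.5, -0.3, -0.6]
finger_gap: 64.0
t 4.53 pos [ 493.2 -179.   119.8] F [-0.5 -0.3 -0.6] T [-0.03  0.    0.03] gap 64.0 q [-0.4   0.06  2.01 -0.    1.07 -0.34]
axes x [-0.059 -0.998 -0.001] y [-0.003  0.001 -1.   ] z [ 0.998 -0.059 -0.003] yawz -0.0586
to go tool mm [2.1 9.8 2.7] turn deg [ 0.16 -0.09 -0.06]
```

```bash
python3 -m creep '[{"fingers":0.4,"dx":2,"dy":20,"dz":2.5,"wx":0,"wy":0,"wz":0},{"fingers":0.4,"dx":0,"dy":25,"dz":0,"wx":0,"wy":0,"wz":0},{"fingers":0.4,"dx":0,"dy":5,"dz":0,"wx":0,"wy":0,"wz":0}]'; python3 - <<'E'
from m import *
for c,r in(('top',(330,200,430,300)),('side',(270,240,380,350))):
    a=C[c]['color'][r[1]:r[3],r[0]:r[2],::-1]; cv2.imwrite(f'pics/g_{c}.png',cv2.resize(a,None,fx=5,fy=5,interpolation=cv2.INTER_CUBIC))
from st import *
report(goal(495.7,-181.2,12,-.057))
E
```

```text
time_s: 4.78
eef_pos: [494.6, -180.8, 68.6]
tool_rot: [-1.185, 1.254, -1.247]
wrist_force: [-0.7, 0.9, -1.2]
finger_gap: 51.0
t 4.88 pos [ 495.3 -181.    70.2] F [0.3 0.4 0.2] T [0.06 0.   0.04] gap 51.1 q [-0.4   0.12  2.05  0.    0.98 -0.34]
axes x [-0.056 -0.998 -0.001] y [-0.004  0.002 -1.   ] z [ 0.998 -0.056 -0.004] yawz -0.0562
to go tool mm [ 0.3 58.2  0.6] turn deg [ 0.21  0.04 -0.08]
```

View pics/g_side.png

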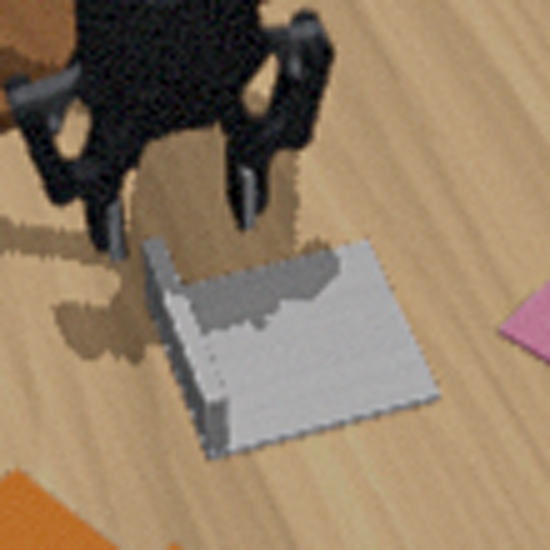

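View pics/g_top.png

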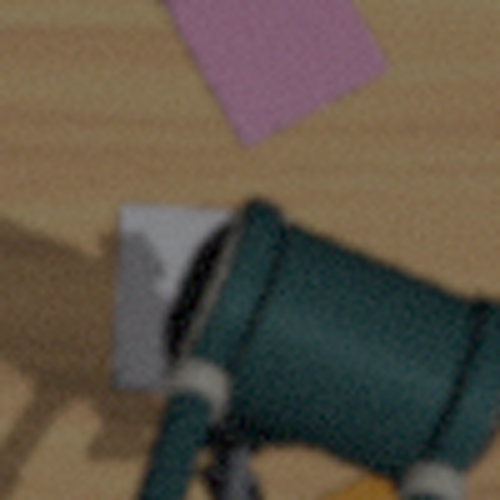

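The side view shows the fingers straddling the rib, at crop (115,250) and (245,220). Going down and gripping.

```bash
python3 -m creep '[{"fingers":0.4,"dx":0,"dy":25,"dz":0.5,"wx":0,"wy":0,"wz":0},{"fingers":0.4,"dx":0,"dy":18,"dz":0,"wx":0,"wy":0,"wz":0},{"fingers":0.4,"dx":0,"dy":8,"dz":0,"wx":0,"wy":0,"wz":0},{"fingers":0.4,"dx":0,"dy":4,"dz":0,"wx":0,"wy":0,"wz":0},{"fingers":0.4,"dx":0,"dy":0,"dz":0,"wx":0,"wy":0,"wz":0}]' 70
python3 - <<'E'
from st import *
report(goal(495.7,-181.2,14,-.057))
E
```

```text
time_s: 5.3
eef_pos: [497.4, -181.7, 16.7]
tool_rot: [-1.182, 1.251, -1.251]
wrist_force: [0.3, 0.3, -1.0]
finger_gap: 51.3
t 5.3 pos [ 497.4 -181.7   16.7] F [ 0.3  0.3 -1. ] T [ 0.03 -0.01 -0.02] gap 51.3 q [-0.4   0.19  2.08  0.    0.87 -0.34]
axes x [-0.057 -0.998 -0.   ] y [-0.  0. -1.] z [ 0.998 -0.057 -0.   ] yawz -0.057
to go tool mm [-0.4  2.7 -1.7] turn deg [ 0.01  0.   -0.01]
```

```bash
python3 -m creep '[{"fingers":0.8,"dx":0,"dy":2,"dz":-1.5,"wx":0,"wy":0,"wz":0},{"fingers":1,"dx":0,"dy":0,"dz":0,"wx":0,"wy":0,"wz":0},{"fingers":1,"dx":0,"dy":0,"dz":0,"wx":0,"wy":0,"wz":0},{"fingers":1,"dx":0,"dy":0,"dz":0,"wx":0,"wy":0,"wz":0},{"fingers":1,"dx":0,"dy":0,"dz":0,"wx":0,"wy":0,"wz":0},{"fingers":1,"dx":0,"dy":0,"dz":0,"wx":0,"wy":0,"wz":0},{"fingers":1,"dx":0,"dy":0,"dz":0,"wx":0,"wy":0,"wz":0},{"fingers":1,"dx":0,"dy":0,"dz":0,"wx":0,"wy":0,"wz":0}]' 70
python3 - <<'E'
from st import *
report()
E
```

```text
time_s: 5.97
eef_pos: [496.4, -181.9, 15.7]
tool_rot: [-1.181, 1.25, -1.252]
wrist_force: [-2.0, 1.0, 5.3]
finger_gap: 6.7
t 5.97 pos [ 496.4 -181.9   15.7] F [-2.   1.   5.3] T [0.11 0.33 0.  ] gap 6.7 q [-0.4   0.19  2.08 -0.    0.86 -0.34]
axes x [-0.057 -0.998  0.   ] y [ 0.001 -0.001 -1.   ] z [ 0.998 -0.057  0.001] yawz -0.0572
```

```bash
python3 - <<'E'
from m import *
for c,r in(('top',(330,200,430,300)),('side',(270,240,380,350))):
    a=C[c]['color'][r[1]:r[3],r[0]:r[2],::-1]; cv2.imwrite(f'pics/h_{c}.png',cv2.resize(a,None,fx=5,fy=5,interpolation=cv2.INTER_CUBIC))
from st import *
report()
E
```

```text
t 6.07 pos [ 496.4 -181.9   15.6] F [-1.4 -0.1  6. ] T [ 0.08  0.31 -0.  ] gap 6.6 q [-0.4   0.19  2.08 -0.    0.86 -0.34]
axes x [-0.057 -0.998  0.   ] y [ 0.001 -0.001 -1.   ] z [ 0.998 -0.057  0.001] yawz -0.0573
```

View pics/h_side.png

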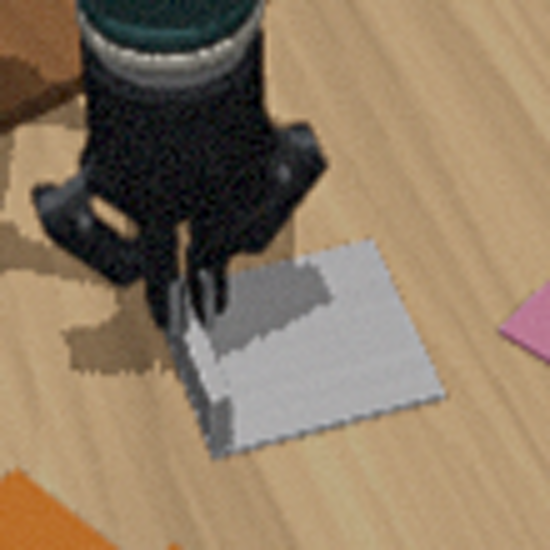

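```bash
python3 -m creep '[{"fingers":1,"dx":0,"dy":-5,"dz":0,"wx":0,"wy":0,"wz":0},{"fingers":1,"dx":0,"dy":-15,"dz":0,"wx":0,"wy":0,"wz":0},{"fingers":1,"dx":0,"dy":-20,"dz":0,"wx":0,"wy":0,"wz":0},{"fingers":1,"dx":0,"dy":-20,"dz":0,"wx":0,"wy":0,"wz":0},{"fingers":1,"dx":0,"dy":-10,"dz":0,"wx":0,"wy":0,"wz":0},{"fingers":1,"dx":0,"dy":0,"dz":0,"wx":0,"wy":0,"wz":0}]'
python3 - <<'E'
from m import *
for c,r in(('top',(330,200,430,300)),('side',(270,210,380,320))):
    a=C[c]['color'][r[1]:r[3],r[0]:r[2],::-1]; cv2.imwrite(f'pics/i_{c}.png',cv2.resize(a,None,fx=5,fy=5,interpolation=cv2.INTER_CUBIC))
from st import *
c,s=np.cos(.261),np.sin(.261)
B=np.array([530.9,169.9])
# rib centre target, 45 mm before home
t=B+[c*(30-50-45)+s*53, s*(30-50-45)-c*53]
print(t)
report(goal(*t,84,.261))
E
```

```text
time_s: 6.57
eef_pos: [498.0, -182.5, 87.3]
tool_rot: [-1.179, 1.247, -1.255]
wrist_force: [1.0, 0.6, -1.4]
finger_gap: 6.4
[481.77787416 101.92193918]
t 6.67 pos [ 495.7 -181.6   84.3] F [-1.2 -0.2 -2.1] T [ 0.04  0.08 -0.02] gap 6.4 q [-0.4   0.1   2.04  0.    1.   -0.34]
axes x [-0.057 -0.998  0.   ] y [ 0. -0. -1.] z [ 0.998 -0.057  0.   ] yawz -0.0573
to go tool mm [-282.2    0.3  -30.2] turn deg [-2.000e-02 -1.824e+01  1.000e-02]
```

View pics/i_side.png

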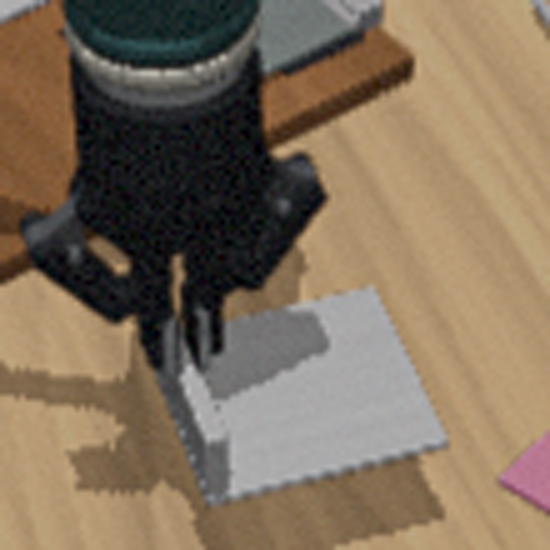

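Lifted level (bottom edge and shadow parallel). Carrying it to in front of the bay.

```bash
python3 -m creep '[{"fingers":1,"dx":-15,"dy":0,"dz":-2,"wx":0,"wy":0,"wz":0},{"fingers":1,"dx":-25,"dy":0,"dz":-3,"wx":0,"wy":0,"wz":0},{"fingers":1,"dx":-31,"dy":0,"dz":-3,"wx":0,"wy":0,"wz":0},{"fingers":1,"dx":-31,"dy":0,"dz":-3,"wx":0,"wy":0,"wz":0},{"fingers":1,"dx":-31,"dy":0,"dz":-3,"wx":0,"wy":0,"wz":0},{"fingers":1,"dx":-31,"dy":0,"dz":-3,"wx":0,"wy":0,"wz":0},{"fingers":1,"dx":-31,"dy":0,"dz":-3,"wx":0,"wy":0,"wz":0},{"fingers":1,"dx":-31,"dy":0,"dz":-3,"wx":0,"wy":0,"wz":0},{"fingers":1,"dx":-31,"dy":0,"dz":-3,"wx":0,"wy":0,"wz":0},{"fingers":1,"dx":-18,"dy":0,"dz":-2,"wx":0,"wy":0,"wz":0},{"fingers":1,"dx":-7,"dy":0,"dz":-2,"wx":0,"wy":0,"wz":0},{"fingers":1,"dx":0,"dy":0,"dz":0,"wx":0,"wy":-4,"wz":0},{"fingers":1,"dx":0,"dy":0,"dz":0,"wx":0,"wy":-5,"wz":0},{"fingers":1,"dx":0,"dy":0,"dz":0,"wx":0,"wy":-5,"wz":0},{"fingers":1,"dx":0,"dy":0,"dz":0,"wx":0,"wy":-4.2,"wz":0},{"fingers":1,"dx":0,"dy":0,"dz":0,"wx":0,"wy":0,"wz":0},{"fingers":1,"dx":0,"dy":0,"dz":0,"wx":0,"wy":0,"wz":0}]'
python3 - <<'E'
from m import *
for c,r in(('top',(180,190,320,330)),('side',(200,130,350,270))):
    a=C[c]['color'][r[1]:r[3],r[0]:r[2],::-1]; cv2.imwrite(f'pics/j_{c}.png',cv2.resize(a,None,fx=4,fy=4,interpolation=cv2.INTER_CUBIC))
from st import *
report(goal(481.8,101.9,36,.261))
E
```

```text
time_s: 8.08
eef_pos: [481.1, 101.0, 83.4]
tool_rot: [-1.322, 1.019, -1.016]
wrist_force: [-0.2, -0.5, -1.7]
finger_gap: 6.7
t 8.18 pos [481.5 101.2  83.8] F [ 0.7 -0.4 -0.9] T [0.03 0.03 0.01] gap 6.5 q [ 0.16  0.03  2.11 -0.    1.   -0.1 ]
axes x [ 0.255 -0.967 -0.   ] y [-0.001 -0.    -1.   ] z [ 0.967  0.255 -0.001] yawz 0.2581
to go tool mm [-0.6 47.8  0.6] turn deg [ 0.08 -0.16 -0.  ]
```

View pics/j_side.png

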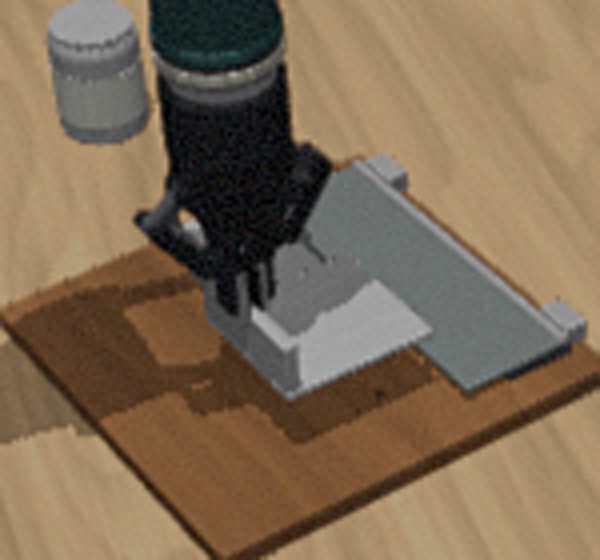

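View pics/j_top.png

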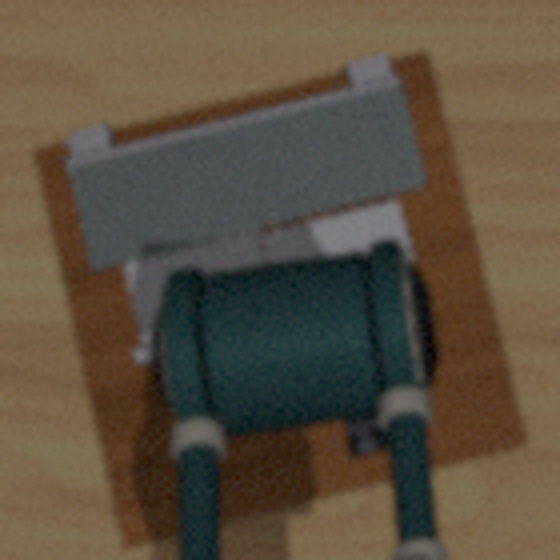

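```bash
python3 -m creep '[{"fingers":1,"dx":0,"dy":12,"dz":0,"wx":0,"wy":0,"wz":0},{"fingers":1,"dx":0,"dy":17,"dz":0,"wx":0,"wy":0,"wz":0},{"fingers":1,"dx":0,"dy":12,"dz":0,"wx":0,"wy":0,"wz":0},{"fingers":1,"dx":0,"dy":4,"dz":0,"wx":0,"wy":-0.2,"wz":0},{"fingers":1,"dx":0,"dy":0,"dz":0,"wx":0,"wy":0,"wz":0}]'
cat > ov.py <<'E'
from m import *
from st import *
import sys
tag=sys.argv[1]; off=float(sys.argv[2]) # TCP - underside height
s=monitor.get_state(); M=R.from_rotvec(s['tool_rot']).as_matrix()
report()
B=dict(top=(530.2,168.7),side=(531.6,171.0)); yaw=.261
for c,r in(('top',(190,190,330,310)),('side',(220,160,350,260))):
    f=6; a=cv2.resize(C[c]['color'][r[1]:r[3],r[0]:r[2],::-1],None,fx=f,fy=f,interpolation=cv2.INTER_CUBIC)
    def dr(boxes,col):
        for b in boxes:
            p=((proj(C[c],b)-r[:2]+.5)*f-.5)
            for i in range(8):
                for j in (1,2,4):
                    if not i&j: cv2.line(a,tuple(np.round(p[i]).astype(int)),tuple(np.round(p[i|j]).astype(int)),col,1,cv2.LINE_AA)
    cc,ss=np.cos(yaw),np.sin(yaw)
    def bp(x,y): return (B[c][0]+cc*x-ss*y,B[c][1]+ss*x+cc*y)
    dr(place(BOARD,*B[c],yaw),(0,255,255))
    dr(place(TRIM,*bp(30,53),yaw,18),(0,255,0))
    dr(place(TRIM,*bp(30,-53),yaw,18),(255,0,255))
    cv2.imwrite(f'pics/{tag}_{c}.png',a)
E
python3 ov.py k 15.6
```

```text
time_s: 8.6
eef_pos: [480.2, 101.3, 37.4]
tool_rot: [-1.325, 1.016, -1.011]
wrist_force: [0.7, 0.0, -2.0]
finger_gap: 6.3
t 8.7 pos [482.  101.6  39.3] F [-0.3  1.  -0.4] T [-0.03  0.06 -0.05] gap 6.2 q [ 0.16  0.09  2.14 -0.    0.9  -0.11]
axes x [ 0.26  -0.965 -0.   ] y [-0. -0. -1.] z [ 0.965  0.26  -0.   ] yawz 0.2635
```

View pics/k_side.png

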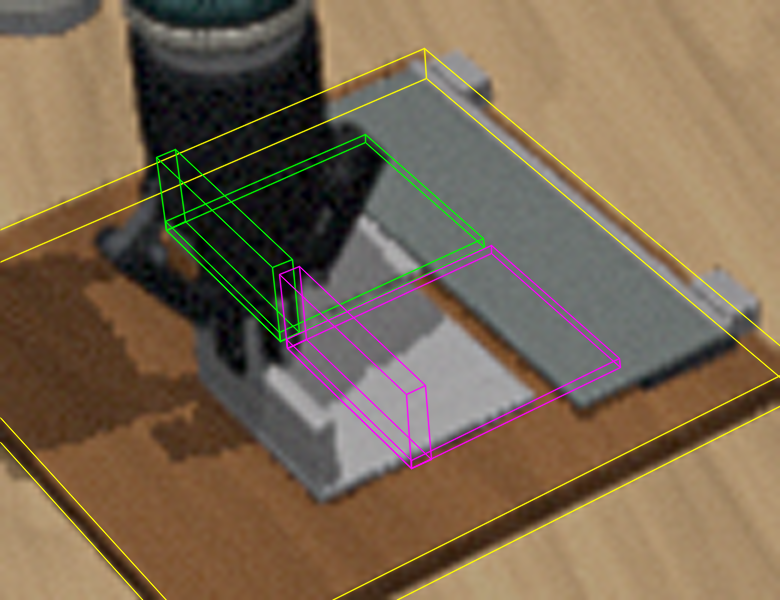

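View pics/k_top.png

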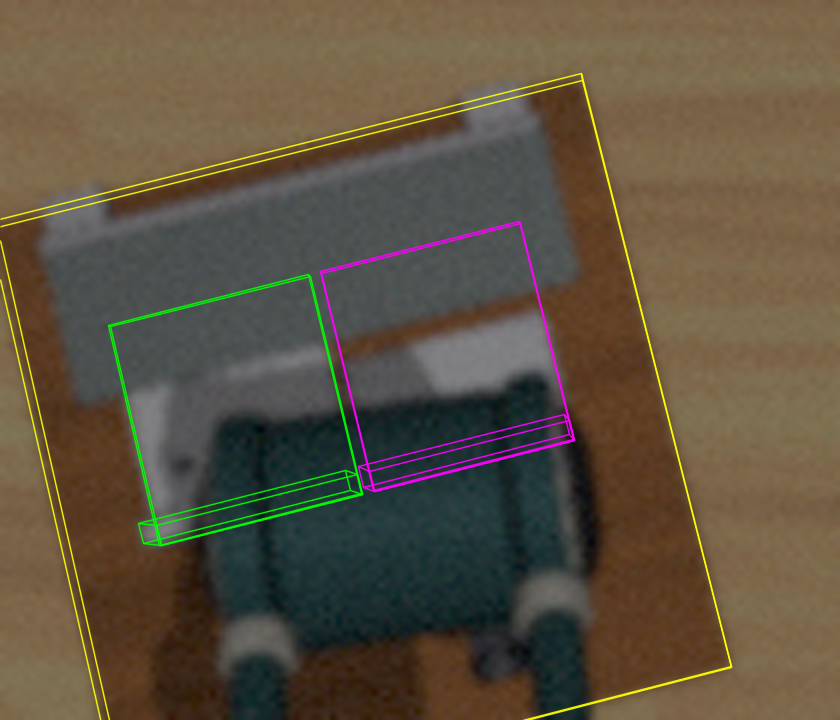

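```bash
python3 - <<'E'
from m import *
B=dict(top=(530.2,168.7),side=(531.6,171.0)); yaw=.261
cc,ss=np.cos(yaw),np.sin(yaw)
for c,r in(('top',(195,195,315,295)),('side',(225,165,350,255))):
    f=6.4; a=cv2.resize(cv2.imread(f'pics/{c}0.png')[r[1]:r[3],r[0]:r[2]],None,fx=f,fy=f,interpolation=cv2.INTER_CUBIC)
    def bp(x,y): return (B[c][0]+cc*x-ss*y,B[c][1]+ss*x+cc*y)
    def dr(boxes,col):
        for b in boxes:
            p=((proj(C[c],b)-r[:2]+.5)*f-.5)
            for i in range(8):
                for j in (1,2,4):
                    if not i&j: cv2.line(a,tuple(np.round(p[i]).astype(int)),tuple(np.round(p[i|j]).astype(int)),col,1,cv2.LINE_AA)
    dr(place(TRIM,*bp(30,53),yaw,18),(0,255,0))
    dr(place([box(50,130,-125,125,27,31)],*B[c],yaw),(255,255,0))
    cv2.imwrite(f'pics/f_{c}.png',a)
E
```

```text
(no output)
```

View pics/f_side.png

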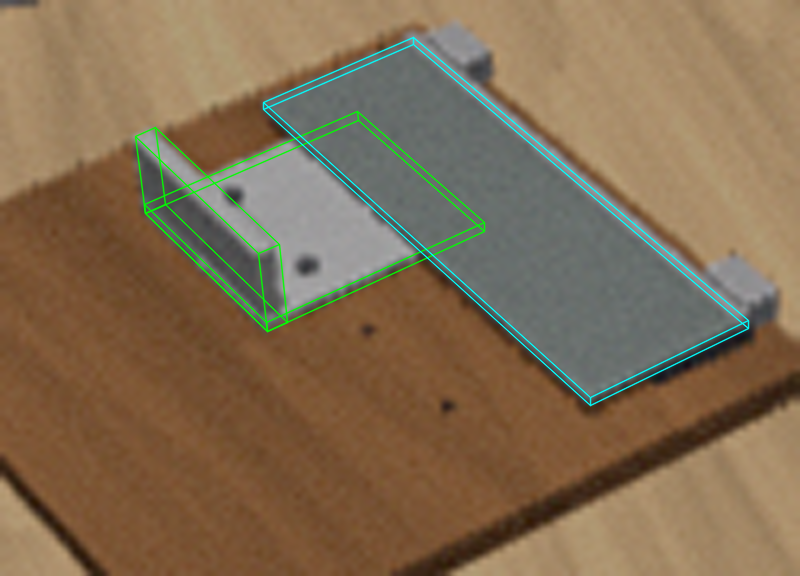

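View pics/f_top.png

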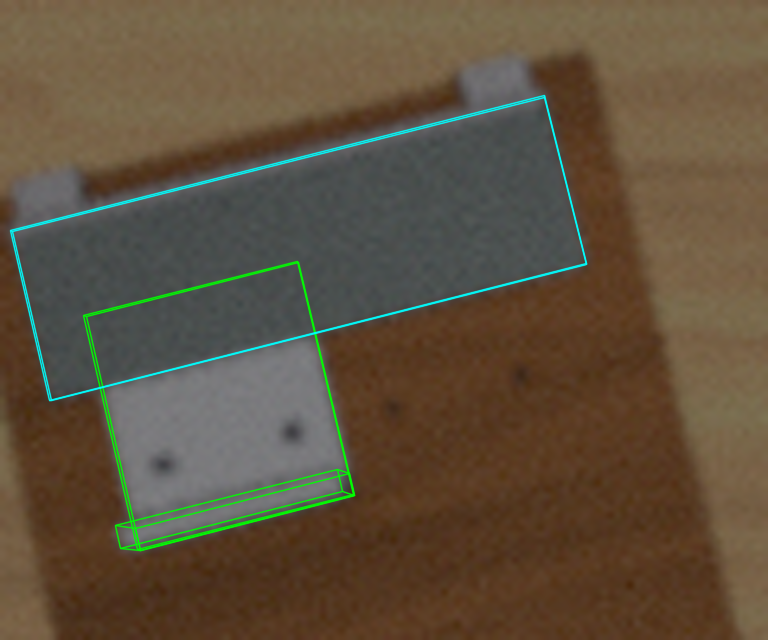

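```bash
python3 - <<'E'
from m import *
from scipy.optimize import minimize_scalar
B=dict(top=(530.2,168.7),side=(531.6,171.0)); yaw=.261
cc,ss=np.cos(yaw),np.sin(yaw)
def meas(img,c,r,x,y,z,fg,bg,what):
    a=cv2.GaussianBlur(img[r[1]:r[3],r[0]:r[2]].astype(float),(0,0),.6); s=(a[...,0]-a[...,2])/a.sum(2)
    f=lambda p:s[p[1]-r[1]-1:p[1]-r[1]+2,p[0]-r[0]-1:p[0]-r[0]+2].mean()
    m=soft(s,f(bg),f(fg))
    def cost(d):
        X=x; Y=y+d
        return ((cv2.GaussianBlur(sil(C[c],place(TRIM,B[c][0]+cc*X-ss*Y,B[c][1]+ss*X+cc*Y,yaw,z),r),(0,0),.9)-m)**2).sum()
    ds=np.arange(-8,8.1,.25); v=[cost(d) for d in ds]; k=int(np.argmin(v)); print(what,c,'fg/bg',round(f(fg),3),round(f(bg),3),'dy',ds[k],round(v[k],2),'of',m.size)
t0={c:cv2.imread(f'pics/{c}0.png')[:,:,::-1] for c in C}
now={c:C[c]['color'] for c in C}
# fitted right edge
meas(t0['top'],'top',(239,250,252,268),30,53,18,(243,259),(250,255),'fitted')
meas(t0['side'],'side',(274,203,290,214),30,53,18,(278,204),(286,213),'fitted')
for z in(21,23.5,26):
    meas(now['top'],'top',(274,244,288,252),-15,-53,z,(276,247),(286,250),f'held z{z}')
    meas(now['side'],'side',(283,222,308,240),-15,-53,z,(295,226),(304,237),f'held z{z}')
E
```

```text
fitted top fg/bg -0.009 0.302 dy -2.25 0.08 of 234
fitted side fg/bg 0.0 0.273 dy 1.25 0.61 of 176
held z21 top fg/bg -0.008 0.306 dy -2.5 0.03 of 112
held z21 side fg/bg -0.001 0.271 dy 2.75 1.91 of 450
held z23.5 top fg/bg -0.008 0.306 dy -2.5 0.03 of 112
held z23.5 side fg/bg -0.001 0.271 dy 0.25 1.31 of 450
held z26 top fg/bg -0.008 0.306 dy -2.75 0.04 of 112
held z26 side fg/bg -0.001 0.271 dy -2.0 1.18 of 450
```

```bash
python3 -m creep '[{"fingers":1,"dx":-0.5,"dy":2,"dz":0,"wx":0,"wy":0,"wz":0},{"fingers":1,"dx":0,"dy":1,"dz":0,"wx":0,"wy":0,"wz":0},{"fingers":1,"dx":0,"dy":0,"dz":0,"wx":0,"wy":0,"wz":0}]'; python3 -m creep '[{"fingers":1,"dx":0,"dy":1,"dz":0,"wx":0,"wy":0,"wz":0},{"fingers":1,"dx":0,"dy":0,"dz":0,"wx":0,"wy":0,"wz":0}]'; python3 -m creep '[{"fingers":1,"dx":0,"dy":1,"dz":0,"wx":0,"wy":0,"wz":0},{"fingers":1,"dx":0,"dy":0,"dz":0,"wx":0,"wy":0,"wz":0}]'
```

```text
time_s: 9.15
eef_pos: [481.8, 102.2, 36.4]
tool_rot: [-1.323, 1.013, -1.013]
wrist_force: [-0.5, -0.4, -1.6]
finger_gap: 6.4
time_s: 9.32
eef_pos: [481.8, 102.2, 35.4]
tool_rot: [-1.323, 1.013, -1.013]
wrist_force: [-0.5, 0.1, -1.5]
finger_gap: 6.5
time_s: 9.48
eef_pos: [481.9, 102.2, 34.4]
tool_rot: [-1.323, 1.013, -1.013]
wrist_force: [0.0, 0.0, -1.8]
finger_gap: 6.5
```

```bash
python3 -m creep '[{"fingers":1,"dx":0,"dy":1,"dz":0,"wx":0,"wy":0,"wz":0},{"fingers":1,"dx":0,"dy":0,"dz":0,"wx":0,"wy":0,"wz":0}]'; python3 -m creep '[{"fingers":1,"dx":0,"dy":0.5,"dz":0,"wx":0,"wy":0,"wz":0},{"fingers":1,"dx":0,"dy":0,"dz":0,"wx":0,"wy":0,"wz":0}]'
```

```text
time_s: 9.65
eef_pos: [482.0, 102.2, 33.7]
tool_rot: [-1.322, 1.013, -1.013]
wrist_force: [-0.7, -0.9, -0.1]
finger_gap: 6.6
time_s: 9.82
eef_pos: [482.1, 102.2, 33.7]
tool_rot: [-1.322, 1.013, -1.013]
wrist_force: [-2.5, -0.4, 5.2]
finger_gap: 6.8
```

Touched the board at TCP z 33.7, as predicted. Raise it about 1.7 mm and slide in.

```bash
python3 -m creep '[{"fingers":1,"dx":0,"dy":-2.2,"dz":0,"wx":0,"wy":0,"wz":0},{"fingers":1,"dx":0,"dy":0,"dz":4,"wx":0,"wy":0,"wz":0},{"fingers":1,"dx":0,"dy":0,"dz":4,"wx":0,"wy":0,"wz":0},{"fingers":1,"dx":0,"dy":0,"dz":3,"wx":0,"wy":0,"wz":0},{"fingers":1,"dx":0,"dy":0,"dz":3,"wx":0,"wy":0,"wz":0},{"fingers":1,"dx":0,"dy":0,"dz":0,"wx":0,"wy":0,"wz":0}]'; python3 ov.py l 15.6
```

```text
time_s: 10.32
eef_pos: [496.3, 106.0, 35.2]
tool_rot: [-1.322, 1.012, -1.013]
wrist_force: [0.0, -0.8, -1.5]
finger_gap: 6.5
t 10.42 pos [495.5 105.8  35. ] F [-0.1 -0.6 -1.5] T [-0.02  0.04 -0.01] gap 6.6 q [ 0.16  0.13  2.12 -0.    0.9  -0.1 ]
axes x [ 0.261 -0.965 -0.   ] y [-0. -0. -1.] z [ 0.965  0.261 -0.   ] yawz 0.2639
```

View pics/l_side.png

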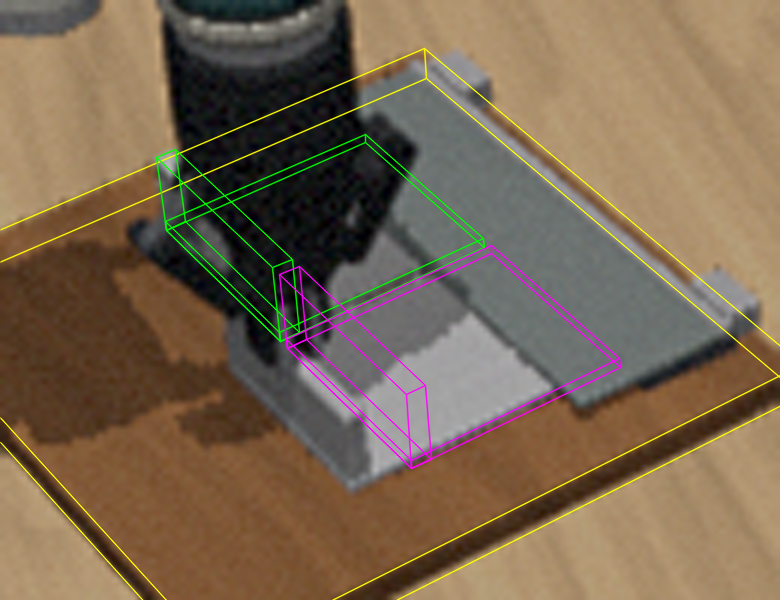

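The leaf's edge (side crop ~(460,290)–(550,390)) is entering under the flap, the flap is lying down, and there is no force. Continue.

```bash
python3 -m creep '[{"fingers":1,"dx":0,"dy":0,"dz":4,"wx":0,"wy":0,"wz":0},{"fingers":1,"dx":0,"dy":0,"dz":4,"wx":0,"wy":0,"wz":0},{"fingers":1,"dx":0,"dy":0,"dz":3,"wx":0,"wy":0,"wz":0},{"fingers":1,"dx":0,"dy":0,"dz":0,"wx":0,"wy":0,"wz":0}]';python3 -m creep '[{"fingers":1,"dx":0,"dy":0,"dz":4,"wx":0,"wy":0,"wz":0},{"fingers":1,"dx":0,"dy":0,"dz":4,"wx":0,"wy":0,"wz":0},{"fingers":1,"dx":0,"dy":0,"dz":3,"wx":0,"wy":0,"wz":0},{"fingers":1,"dx":0,"dy":0,"dz":2,"wx":0,"wy":0,"wz":0},{"fingers":1,"dx":0,"dy":0,"dz":0,"wx":0,"wy":0,"wz":0}]'; python3 ov.py n 15.6
```

```text
time_s: 10.75
eef_pos: [507.1, 108.9, 35.4]
tool_rot: [-1.322, 1.012, -1.013]
wrist_force: [-0.8, -0.1, -2.0]
finger_gap: 6.3
time_s: 11.17
eef_pos: [519.3, 112.2, 35.3]
tool_rot: [-1.322, 1.012, -1.013]
wrist_force: [-0.5, -0.1, -1.0]
finger_gap: 6.7
t 11.27 pos [518.6 112.1  35.1] F [-0.1 -0.4 -1.6] T [-0.03  0.01 -0.08] gap 6.9 q [ 0.17  0.17  2.07 -0.    0.9  -0.1 ]
axes x [ 0.261 -0.965 -0.   ] y [-0. -0. -1.] z [ 0.965  0.261 -0.   ] yawz 0.2639
```

View pics/n_side.png

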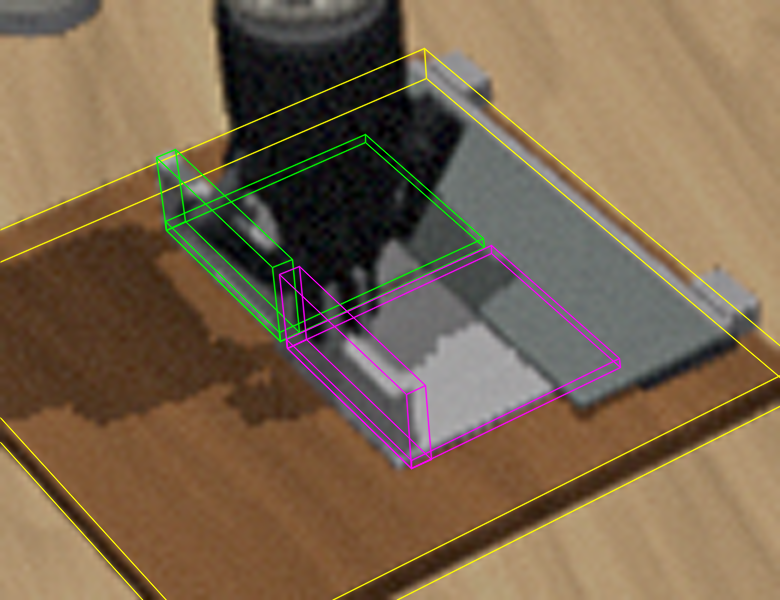

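View pics/n_top.png

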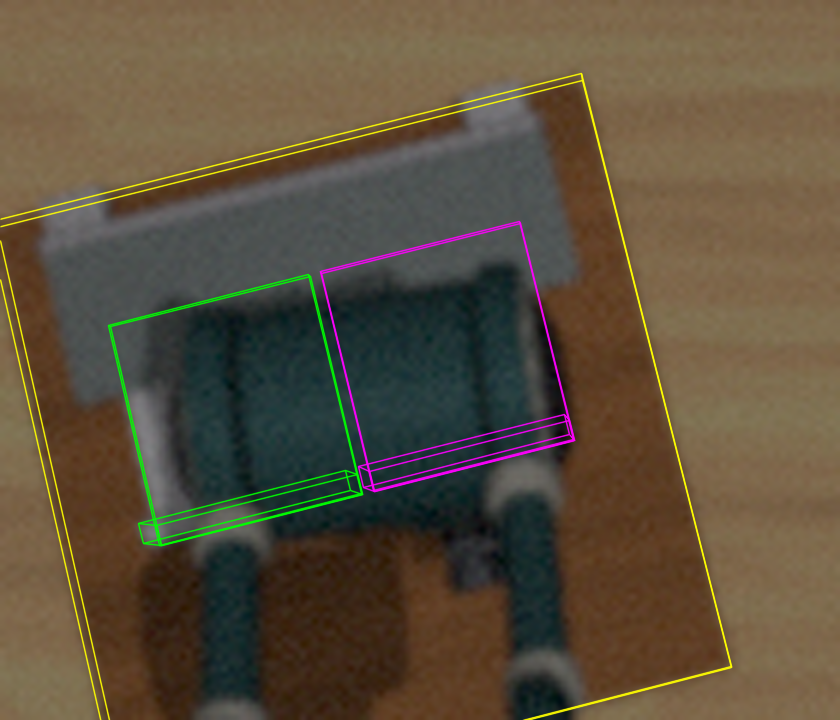

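```bash
python3 -m creep '[{"fingers":1,"dx":0,"dy":0,"dz":2,"wx":0,"wy":0,"wz":0},{"fingers":1,"dx":0,"dy":0,"dz":2,"wx":0,"wy":0,"wz":0},{"fingers":1,"dx":0,"dy":0,"dz":0,"wx":0,"wy":0,"wz":0}]';for i in 1; do python3 -m creep '[{"fingers":1,"dx":0,"dy":0,"dz":1,"wx":0,"wy":0,"wz":0},{"fingers":1,"dx":0,"dy":0,"dz":0,"wx":0,"wy":0,"wz":0}]'; done; python3 -m creep '[{"fingers":1,"dx":0,"dy":0,"dz":1,"wx":0,"wy":0,"wz":0},{"fingers":1,"dx":0,"dy":0,"dz":0,"wx":0,"wy":0,"wz":0}]'
```

```text
time_s: 11.52
eef_pos: [522.9, 113.2, 35.3]
tool_rot: [-1.322, 1.012, -1.013]
wrist_force: [0.3, 0.1, -1.6]
finger_gap: 6.7
time_s: 11.68
eef_pos: [523.3, 113.4, 35.1]
tool_rot: [-1.323, 1.013, -1.012]
wrist_force: [-0.6, -1.0, -1.1]
finger_gap: 6.7
time_s: 11.85
eef_pos: [523.2, 113.6, 34.8]
tool_rot: [-1.324, 1.014, -1.012]
wrist_force: [-3.5, 0.2, 0.2]
finger_gap: 6.3
```

```bash
python3 -m creep '[{"fingers":1,"dx":0,"dy":0,"dz":1,"wx":0,"wy":0,"wz":0},{"fingers":1,"dx":0,"dy":0,"dz":0,"wx":0,"wy":0,"wz":0}]'; python3 ov.py o 15.6
```

```text
time_s: 12.02
eef_pos: [523.1, 113.6, 34.5]
tool_rot: [-1.326, 1.016, -1.011]
wrist_force: [-6.7, -0.3, 0.2]
finger_gap: 6.7
t 12.12 pos [523.1 113.6  34.4] F [-5.4 -1.1  0.3] T [-0.08  0.96 -0.03] gap 6.6 q [ 0.17  0.18  2.06  0.    0.91 -0.1 ]
axes x [ 0.261 -0.965 -0.   ] y [-0.004 -0.001 -1.   ] z [ 0.965  0.261 -0.004] yawz 0.2638
```

View pics/o_side.png

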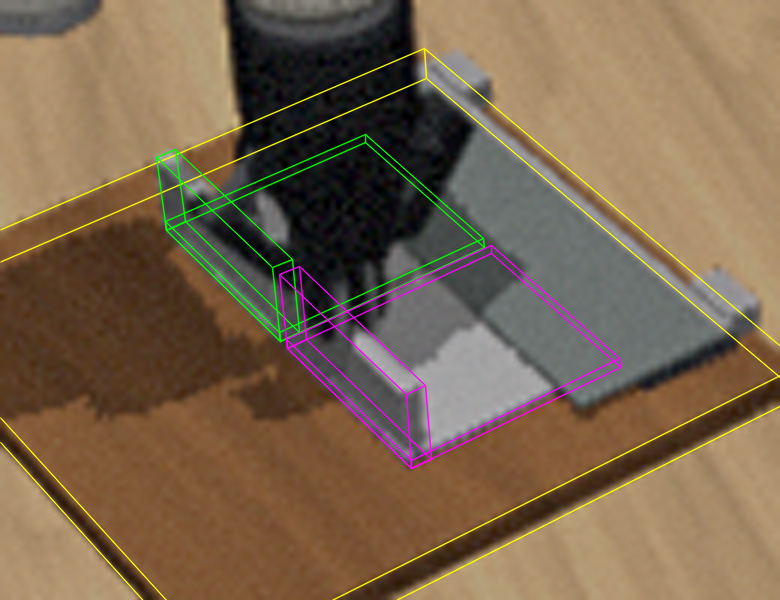

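```bash
python3 -m creep '[{"fingers":1,"dx":0,"dy":1,"dz":-0.5,"wx":0,"wy":0,"wz":0},{"fingers":1,"dx":0,"dy":0.5,"dz":0,"wx":0,"wy":0,"wz":0},{"fingers":1,"dx":0,"dy":0,"dz":0,"wx":0,"wy":0,"wz":0}]'; python3 - <<'E'
from st import *
report()
E
python3 -m creep '[{"fingers":1,"dx":0,"dy":0.5,"dz":0,"wx":0,"wy":0,"wz":0},{"fingers":1,"dx":0,"dy":0,"dz":0,"wx":0,"wy":0,"wz":0}]'; python3 - <<'E'
from st import *
report()
E
```

```text
time_s: 12.37
eef_pos: [522.9, 113.5, 33.7]
tool_rot: [-1.326, 1.015, -1.011]
wrist_force: [-7.2, -1.2, 5.6]
finger_gap: 6.4
t 12.37 pos [522.9 113.5  33.7] F [-7.2 -1.2  5.6] T [-0.13  1.16  0.02] gap 6.4 q [ 0.17  0.18  2.06  0.    0.91 -0.1 ]
axes x [ 0.261 -0.965 -0.   ] y [-0.004 -0.001 -1.   ] z [ 0.965  0.261 -0.004] yawz 0.2638
time_s: 12.53
eef_pos: [522.9, 113.5, 33.7]
tool_rot: [-1.326, 1.016, -1.011]
wrist_force: [-9.3, -0.3, 8.2]
finger_gap: 6.5
t 12.53 pos [522.9 113.5  33.7] F [-9.3 -0.3  8.2] T [-0.16  1.47 -0.01] gap 6.5 q [ 0.17  0.18  2.06  0.    0.91 -0.1 ]
axes x [ 0.261 -0.965 -0.   ] y [-0.004 -0.001 -1.   ] z [ 0.965  0.261 -0.004] yawz 0.2638
```

```bash
python3 -m creep '[{"fingers":1,"dx":0,"dy":0.3,"dz":-0.8,"wx":0,"wy":0,"wz":0},{"fingers":1,"dx":0,"dy":0,"dz":0,"wx":0,"wy":0,"wz":0},{"fingers":1,"dx":0,"dy":0,"dz":0,"wx":0,"wy":0,"wz":0}]'; python3 - <<'E'
from st import *
report()
E
```

```text
time_s: 12.78
eef_pos: [522.9, 113.5, 33.6]
tool_rot: [-1.324, 1.014, -1.011]
wrist_force: [-6.2, -0.3, 8.0]
finger_gap: 6.7
t 12.78 pos [522.9 113.5  33.6] F [-6.2 -0.3  8. ] T [-0.09  1.19 -0.06] gap 6.7 q [ 0.17  0.18  2.06  0.    0.91 -0.1 ]
axes x [ 0.261 -0.965 -0.   ] y [-0.002 -0.    -1.   ] z [ 0.965  0.261 -0.002] yawz 0.2638
```

```bash
python3 -m creep '[{"fingers":1,"dx":0,"dy":0.4,"dz":-0.3,"wx":0,"wy":0,"wz":0},{"fingers":1,"dx":0,"dy":0,"dz":0,"wx":0,"wy":0,"wz":0},{"fingers":1,"dx":0,"dy":0,"dz":0,"wx":0,"wy":0,"wz":0}]'; python3 - <<'E'
from st import *
report()
E
python3 - <<'E'
from m import *
from st import *
report()
for c,r in(('side',(235,160,345,250)),):
    a=C[c]['color'][r[1]:r[3],r[0]:r[2],::-1]; cv2.imwrite(f'pics/p_{c}.png',cv2.resize(a,None,fx=7,fy=6.6,interpolation=cv2.INTER_CUBIC))
from scipy.optimize import minimize_scalar
B=dict(top=(530.2,168.7),side=(531.6,171.0)); yaw=.261
cc,ss=np.cos(yaw),np.sin(yaw)
def meas(img,c,r,x,y,z,fg,bg,what):
    a=cv2.GaussianBlur(img[r[1]:r[3],r[0]:r[2]].astype(float),(0,0),.6); s=(a[...,0]-a[...,2])/a.sum(2)
    f=lambda p:s[p[1]-r[1]-1:p[1]-r[1]+2,p[0]-r[0]-1:p[0]-r[0]+2].mean()
    m=soft(s,f(bg),f(fg))
    def cost(p):
        X=x+p[0]; Y=y+p[1]
        return ((cv2.GaussianBlur(sil(C[c],place(TRIM,B[c][0]+cc*X-ss*Y,B[c][1]+ss*X+cc*Y,yaw,z),r),(0,0),.9)-m)**2).sum()
    g=np.arange(-6,6.1,.5); v=np.array([[cost((i,j)) for j in g] for i in g]); k=np.unravel_index(v.argmin(),v.shape); print(what,c,'dx',g[k[0]],'dy',g[k[1]],round(v.min(),2),'of',m.size)
t0=cv2.imread('pics/side0.png')[:,:,::-1]
meas(t0,'side',(256,198,290,222),30,53,18,(278,204),(286,213),'fitted')
meas(C['side']['color'],'side',(276,214,310,242),30,-53,18,(300,222),(304,237),'held')
E
```

```text
time_s: 13.03
eef_pos: [523.0, 113.5, 33.6]
tool_rot: [-1.324, 1.014, -1.012]
wrist_force: [-7.0, -0.3, 8.7]
finger_gap: 6.9
t 13.03 pos [523.  113.5  33.6] F [-7.  -0.3  8.7] T [-0.04  1.29 -0.05] gap 6.9 q [ 0.17  0.18  2.06  0.    0.91 -0.1 ]
axes x [ 0.261 -0.965 -0.   ] y [-0.002 -0.    -1.   ] z [ 0.965  0.261 -0.002] yawz 0.2638
t 13.13 pos [523.  113.5  33.7] F [-7.6  0.6  9.3] T [-0.08  1.27 -0.08] gap 6.8 q [ 0.17  0.18  2.06  0.    0.91 -0.1 ]
axes x [ 0.261 -0.965 -0.   ] y [-0.002 -0.    -1.   ] z [ 0.965  0.261 -0.002] yawz 0.2638
fitted side dx -1.0 dy 1.0 1.34 of 816
held side dx -1.0 dy 2.0 1.21 of 952
```

View pics/p_side.png

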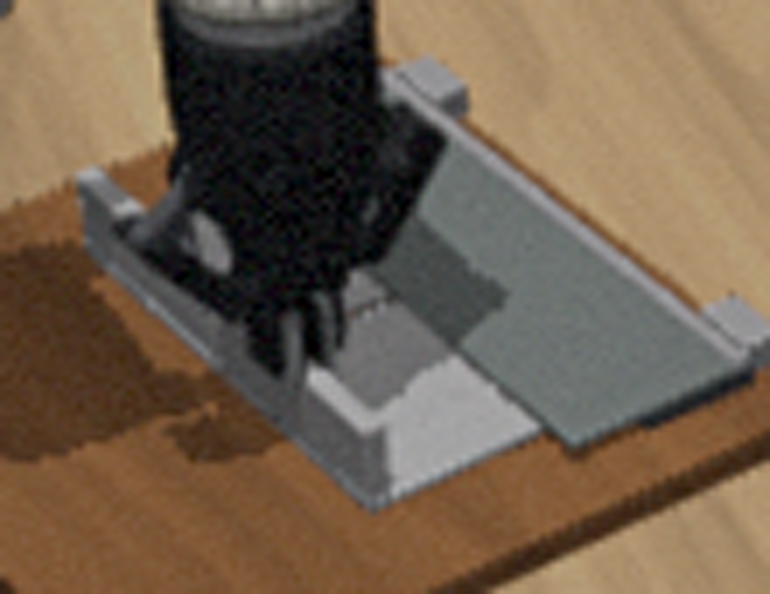

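Side view shows the ribs in one line, the flap lying down over the leaf and a narrow gap at crop (380,305). The fit agrees: same x as the fitted trim, gap about 5 mm. I run one settled-hold check and then hand in.

```bash
python3 -m creep '[{"fingers":1,"dx":0,"dy":0.15,"dz":0,"wx":0,"wy":0,"wz":0},{"fingers":1,"dx":0,"dy":0,"dz":0,"wx":0,"wy":0,"wz":0},{"fingers":1,"dx":0,"dy":0,"dz":0,"wx":0,"wy":0,"wz":0},{"fingers":1,"dx":0,"dy":0,"dz":0,"wx":0,"wy":0,"wz":0},{"fingers":1,"dx":0,"dy":0,"dz":0,"wx":0,"wy":0,"wz":0},{"fingers":1,"dx":0,"dy":0,"dz":0,"wx":0,"wy":0,"wz":0}]'; python3 - <<'E'
from st import *
from station import workorder
s=monitor.get_state(); F=s['wrist_force']; print(F)
if 8<F[2]<12 and s['finger_gap']>4: print(workorder.job_done())
report()
E
```

```text
time_s: 13.63
eef_pos: [523.0, 113.6, 33.7]
tool_rot: [-1.324, 1.014, -1.012]
wrist_force: [-8.1, -0.7, 10.9]
finger_gap: 6.4
[-8.08948151 -0.65579149 10.87071706]
the job is handed in; nothing more can be done
None
the job is handed in; nothing more can be done
```

I gripped the loose silver trim by its rib and slid it under the flap until it met the stop. It is pressed flat on the board in the empty bay, still held, and the job was handed in at about 13.6 s.

**Last checks:**
- **Push:** about 10.9 N down at the wrist, with about 8 N towards the stop.
- **Position:** in the last side picture, the trim was level with the fitted one in x to the half millimetre I could measure, so the ribs are in line. The gap came out at about 5 mm; the calibration is good to about 2 mm.
- **Flap:** it looked flat in every picture taken during the insertion.

**What disagreed:**
- The stop was felt about 2 mm earlier than I had computed. The side picture of the fitted trim was off by about 1 mm the same way, so I took it as calibration error.
- The finger gap read about 6.5 mm on the 10 mm rib, but the trim lifted and moved securely.
- The top view could not confirm the final position because the arm hid it.

I did not go near the screwdriver, the tape, the tin or the pink and orange look-alikes. I took no final picture of them.

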